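# Hold a spread snap ring over the groove of an axle stub

## Robot

A 7-joint arm with a two-finger parallel gripper is mounted at the origin on a cart in front of the work surface, level with it; the furniture and walls round the work are solid. World frame = base frame: x ahead of the robot, y to its left, z up, the work surface at z = 0. Lengths are in m, angles in rad, forces in N, time in s.
With the tool pointing down it reaches from about 0.425 to 0.925 m from the base axis. Payload 6.8 kg.
Tool frame: the origin (TCP) lies at the centre of the arm's flange, where the gripper is bolted on; the fingertips stand 173 mm ahead of it and the grasp point (between the pads) lies 155 mm ahead of it (r.hold_point_z is the distance from the TCP to the grasp point, in m); z points along the fingers, x is the direction in which the jaws open and shut, and the axes are right-handed (so a half turn about z gives the same grasp; the last joint's range is limited). The gripper opens to 85 mm and grips with 20 to 120 N. Pads are 22 mm wide; open, the fingers measure 114 mm over their backs; the gripper's body (76 mm by 85 mm) begins 54 mm behind the grasp point. The pads swing forward as they close: fully open they stand 13 mm farther back than shut.
Start: joints at [1.064, 0.477, 0.022, 1.555, -0.011, 1.109, -0.083], TCP at [0.262, -0.622, 0.405] pointing down, gripper open.
Joint ranges: [-2.96, 2.96], [-0.34, 2.1], [-1.41, 1.46], [0.24, 2.44], [-1.37, 4.51], [0.17, 1.92], [-2.96, 2.96]. Speed limits (rad/s): [2.39, 2.39, 3.14, 3.14, 3.14, 3.14, 3.14].

## Interface

Orientations are given as a rotation vector (axis times angle).
In Python, from bench import r gives the robot as it stands.
- The arm moves only by the tool apply_moves, never from a script. Its arguments are lists of equal length, an entry for each row: "dp": the shift along the tool's x, y, z scaled (see below), a list of three; "twist": the turn, a rotation vector about the tool's x, y, z scaled (see below), a list of three; "jaw": the closure in counts, from 0 (fully open) to 255 (shut). In form: {"dp": [[x, y, z], ...], "twist": [[rx, ry, rz], ...], "jaw": [jaw, ...]}. A call has 1 to 20 rows; each row shifts and turns the pose as measured when the row begins, along the tool's axes as they then stand; what a row does not reach is not made up. The controller multiplies each number of a shift by 12 cm and each number of a turn by 120 degrees. A row lasts 1/10 s, in which the tool goes at most 50 mm and 8.59 degrees, less where a joint would pass 70% of its speed; a pose out of reach is approached as far as the arm can. A call with a number of a shift or a turn outside -1 to 1 is refused whole. A call with a gripper value outside its range is refused whole. The fingers move at their own pace and stop on an object; "grip_force" is the grip in N (left out, the last holds). Time passes only in rows, so rows that do not move let the fingers close. It gives the time, the measured TCP pose, the force and the opening at its end, in the units of the state.
- r.get_obs(): the state, without advancing time (a new reading comes with each control period).
- r.grab_frame(name): name is "scene" or "top" or "wrist"; returns a dict with "color" (384x512x3 uint8, red, green, blue), "z_map" (384x512 float32, m along the optical axis (not along the pixel's ray), 0 where there is no reading), "intrinsics" (3x3 intrinsics, pixels), "R" (3x3) and "t" (3): a world point X has camera coordinates R X + t; the wrist camera has in their place "hand_eye" (4x4, takes a point from camera to tool coordinates, whose origin is the TCP and whose axes are the tool frame's). Camera axes: x right, y down, z forward; pixel columns grow to the right and rows downward; lengths in m; the calibration is good to about 2 mm. A picture is of the moment at which its call begins: read the wrist's pose just before it.
- r.hand_in(): hands the job in, once; it reports no verdict.
The state is a dict: "clock": time; "joints": joint angles; "qvel": joint speeds; "tau": joint torques, N m; "tcp_pos": TCP position; "orientation": TCP orientation; "contact_force": force on the tool from outside, world axes, zero at the start; "moment": the same for the moment, N m; "grip_width": finger opening in m.
Only numpy, scipy, OpenCV 4.12 (cv2) and the standard library are available. Lean on these libraries where they do the work, as an engineer would, in place of code of your own. Each camera call takes 0.05 s, during which the arm holds its last target.

## Task

Take the snap-ring pliers out of their rack by squeezing both handles fully, so that the snap ring on their tips is spread, and slide the ring down over the end of the upright axle stub until it is level with the groove just above the collar. Finish there, still holding the pliers upright with the ring fully spread around the groove for inspection: do not let it close, do not put the pliers down, and do not lean on the stub or force the ring against it. Leave the flux bottle, the small circuit board, the choke and the heat sink where they are.

Things in the scene. Friction and masses are not known exactly. Their poses are not given: they have to be found in the camera images.
- pliers_grip (a point): Point midway between the two orange handles of the snap-ring pliers, half-way along them: the place to squeeze. Axes: z up the pliers, y across the handles (the line to squeeze along), x away from the ring. Handles: flat bars 16 mm wide along x, reaching 30 mm above and below this point; 56 mm over their outer faces at rest (63 mm at the tops), 40 mm and parallel when squeezed to the stop.
- ring_centre (a point): Centre of the dark snap ring on the pliers' tips, at half its thickness; fixed to the pliers, 23 mm to the -x side of pliers_grip and 105 mm below it in the pliers' axes, spread or not. Ring level, of 4 mm round wire; inner radius 13 mm closed, at least 16.3 mm spread (outer then under 24 mm); its two lugs are on the +x side under the tips. Nothing of the pliers is below it.
- lever_l (a joint): Angle of the left handle (the right one moves with it): 0 at rest, ring closed; 0.133 rad squeezed to the stop, ring fully spread. Squeezing takes about 4 N at first and 10 N at the stop, so 40 N of grip holds it on the stop; let go, the handles spring open and the ring closes.
- pliers: The pliers (about 0.23 kg, 140 mm tall), upright in the rack, handles up, tips down. Origin at the middle of the steel cross bar (14 x 90 x 14 mm, long along y) by whose ends they hang, 45 mm above the ring's level and 60 mm below pliers_grip; same axes as pliers_grip.
- rack: Fixed black rack: base plate 85 x 106 x 8 mm and two posts 76 mm tall, 26 mm by 12 mm, 66 mm apart inside, with notches 8 mm deep in their tops where the cross bar's ends lie (underside 68 mm above the desk). Origin on the desk midway between the posts; z up, y from post to post. The pliers come out straight up; the ring hangs between the posts, 30 mm above the desk.
- axle_stub: Fixed upright axle stub: round grey flange 80 mm across and 12 mm tall, an aluminium collar 38 mm across up to 55 mm above the desk, the groove (25 mm across) from 55 to 63 mm, then the steel shaft, 29 mm across, up to 86 mm, with a 3 mm chamfer at its top. Origin on the axis, at desk level; z up.
- groove (a point): Middle of the groove, on the axis of the stub, 59 mm above the desk; the groove is 8 mm tall. The collar's face is 4 mm below this point, so the 4 mm thick ring just touches the collar when its centre is 2 mm below.
- shaft_top (a point): Centre of the top end of the shaft, on its axis, 86 mm above the desk (27 mm above the groove's middle).
- flux_bottle: Bystander: small white bottle with red pointed cap and yellow band, 36 mm across, 88 mm tall, standing; origin under its centre.
- pcb_small: Bystander: small green circuit board with a dark block on it, 34 x 50 x 14 mm; origin under its centre.
- choke: Bystander: yellow ring-shaped choke wound with copper, 36 mm across, 13 mm tall; origin under its centre.
- heat_sink: Bystander: white finned heat sink, 25 x 30 x 18 mm; origin under its centre.
Not all that is in view belongs to the job. Leave any orange or purple look-alike of the axle_stub alone.

How it is judged:
On the way, in this order (a step that is already met when the one before it is completed fails the run):
1. the pliers are out of the rack with the ring spread (height (world z) of ring_centre above 0.05 m and value of joint lever_l above 0.11 rad and contact force between pliers and rack below 0.2 N and contact force between the fingers and pliers above 5 N), for 0.2 s.
2. the spread ring is round the shaft, below its top end (z of ring_centre in the frame of shaft_top below -0.004 m and horizontal distance between ring_centre and groove below 0.006 m and value of joint lever_l above 0.11 rad), for 0.1 s.
At the end, for the whole second after the job is handed in: The ring's centre is within 3 mm of the groove's middle in height and within 5 mm of the stub's axis, the ring at least 86 % spread (lever_l over 0.115 rad), the pliers upright within 0.12 rad, at rest, gripped by the fingers (over 5 N) and pressing on the stub with less than 8 N (z of ring_centre in the frame of groove between -0.003 and 0.003 m and horizontal distance between ring_centre and groove below 0.005 m and value of joint lever_l above 0.115 rad and angle between pliers's own z axis and vertical below 0.12 rad and contact force between the fingers and pliers above 5 N and contact force between pliers and axle_stub below 8 N and linear speed of pliers below 0.02 m/s); the arm keeps its last pose, push and grip.
It fails at once if the ring or pliers are forced against the stub (over 40 N) (contact force between pliers and axle_stub above 40 N).
It fails at once if the ring closes once it is round the shaft (horizontal distance between ring_centre and groove below 0.008 m and z of ring_centre in the frame of shaft_top below -0.004 m and value of joint lever_l below 0.09 rad).
It fails at once if a bystander is moved by more than 20 mm or knocked over (distance of any of flux_bottle, pcb_small, choke, heat_sink from where it was at the start of the episode above 0.02 m or angle between flux_bottle's own z axis and vertical above 0.5 rad).
It also fails if it takes over 42 s, if anything falls off the work surface, if the arm or the gripper's body presses on something with over 40 N, if the wrist force passes 120 N, or if a joint passes its speed limit or range.

## Working session

There is one attempt and no reset: what is moved stays moved. The work goes in short steps, Python scripts to look and compute and a tool call to move; the robot and the scene stay as the last step left them, time stands still between calls to the robot, and variables do not carry over. Pictures are saved under pics/ and viewed, and the job is handed in when it is done.

Besides the shell and the picture viewer there is one more tool, called after "Request:" by a JSON object that holds its "op" and its "data", one argument or row to a line. apply_moves: Moves the arm, as the interface text tells. Shifts and turns lie within -1 to 1; 1 stands for 12 cm of shift or 120 degrees of turn. Its arguments: {"type":"object","properties":{"dp":{"type":"array"},"twist":{"type":"array"},"jaw":{"type":"array"},"grip_force":{"type":"number"}},"required":["dp","twist","jaw"]}

```bash
ls; mkdir -p pics; python3 - <<'E'
from bench import r
import cv2,numpy as np,pickle
o=r.get_obs();print(o)
for n in("scene","top","wrist"):
    f=r.grab_frame(n);pickle.dump((o,f),open(n+"0.pkl","wb"))
    cv2.imwrite(f"pics/{n}0.png",f["color"][:,:,::-1])
    print(n,f["intrinsics"].tolist(),{k:np.round(f[k],4).tolist() for k in("R","t","hand_eye") if k in f},(f["z_map"]>0).mean())
print(r.hold_point_z)
E
```

```text
pics
{'clock': 0.0, 'joints': array([ 1.06389377,  0.47780696,  0.02235495,  1.55641535, -0.01152254,
        1.10928187, -0.08308819]), 'qvel': array([ 0.00050867, -0.00031385, -0.00149738,  0.0007216 ,  0.00176936,
        0.00021454, -0.00098134]), 'tau': array([-9.59926329e-04, -5.96458876e+01,  1.60729095e+00, -2.81206173e+01,
        1.23555015e-02,  9.43624880e-03,  3.66194934e-05]), 'tcp_pos': array([ 0.26201657, -0.62178924,  0.40373636]), 'orientation': array([-2.61672399e+00,  1.73689250e+00,  2.43148693e-03]), 'contact_force': array([-0.0848626 ,  0.26116936, -0.08787952]), 'moment': array([0.02367328, 0.0529158 , 0.02426886]), 'grip_width': 0.08571446530171237}
scene [[378.55655702758, 0.0, 259.3682886029537], [0.0, 378.55655702758, 189.39817462218224], [0.0, 0.0, 1.0]] {'R': [[-0.8893, -0.457, 0.0189], [-0.3315, 0.6156, -0.7149], [0.3151, -0.642, -0.6989]], 't': [0.4595, 0.2895, 0.7582]} 0.9940439860026041
top [[365.95764437864784, 0.0, 254.96000655600218], [0.0, 365.95764437864784, 194.4961926813813], [0.0, 0.0, 1.0]] {'R': [[0.0039, -1.0, -0.0015], [-0.9968, -0.0038, -0.0802], [0.0802, 0.0018, -0.9968]], 't': [-0.065, 0.5395, 1.0749]} 0.995849609375
wrist [[340.186729840254, 0.0, 257.66396091337697], [0.0, 340.186729840254, 198.2753503706368], [0.0, 0.0, 1.0]] {'hand_eye': [[1.0, -0.0013, -0.0001, 0.0006], [0.0013, 0.9641, 0.2657, -0.068], [-0.0003, -0.2657, 0.9641, 0.0305], [0.0, 0.0, 0.0, 1.0]]} 0.9960225423177084
0.1547
```

View pics/scene0.png

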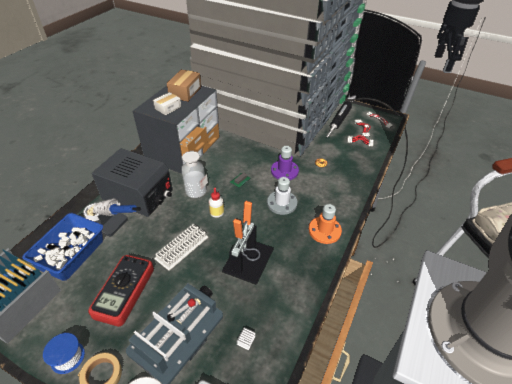

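View pics/top0.png

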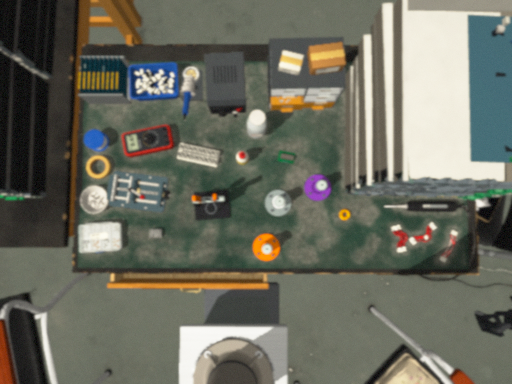

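View pics/wrist0.png

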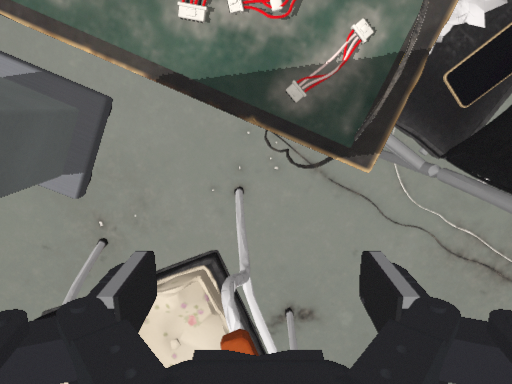

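The scene view shows the grey stub at (283,198), with purple (286,165) and orange (326,228) look-alikes. The pliers stand in the black rack at (245,245). In the top view the stub is at (278,203), and the handles are at about (197,199) and (222,199) with the ring on the robot side.

```bash
cat > h.py <<'E'
import numpy as np,cv2,pickle
from scipy.spatial.transform import Rotation as Ro
def campose(o,f):
    "camera-to-world R,t"
    if "hand_eye" in f:
        T=np.eye(4);T[:3,:3]=Ro.from_rotvec(o["orientation"]).as_matrix();T[:3,3]=o["tcp_pos"]
        M=T@f["hand_eye"];return M[:3,:3],M[:3,3]
    return f["R"].T,-f["R"].T@f["t"]
def ray(o,f,uv,z):
    R,c=campose(o,f);d=R@np.linalg.inv(f["intrinsics"])@np.array([uv[0],uv[1],1.])
    return c+d*(z-c[2])/d[2]
def cloud(o,f):
    R,c=campose(o,f);v,u=np.mgrid[:384,:512];K=np.linalg.inv(f["intrinsics"])
    P=np.stack([u,v,np.ones_like(u)],-1)@K.T*f["z_map"][...,None]
    return P@R.T+c
def proj(o,f,X):
    R,c=campose(o,f);q=f["intrinsics"]@(R.T@(np.asarray(X)-c));return q[:2]/q[2]
E
python3 - <<'E'
from h import *
for n in("top","scene"):
    o,f=pickle.load(open(n+"0.pkl","rb"));P=cloud(o,f);hsv=cv2.cvtColor(f["color"],cv2.COLOR_RGB2HSV)
    m=((hsv[...,0]<16)&(hsv[...,1]>150)&(hsv[...,2]>110)).astype(np.uint8)
    k,l,s,c=cv2.connectedComponentsWithStats(m)
    for i in range(1,k):
        if s[i,4]>8:
            q=P[l==i]; 
            if .3<q[:,0].mean()<.9 and q[:,2].mean()>0.005: print(n,c[i].round(1),s[i].tolist(),q.mean(0).round(3),q.min(0).round(3),q.max(0).round(3))
    if n=="top":
        for nm,uv,z in(("stub",(278,203),.086),("flux",(242,157),.05),("heat",(155,233),0),("pcb",(285,157),0),("choke",(344,214),0),("rack",(211,205),0)): print(nm,ray(o,f,uv,z).round(3))
        w=f["color"][170:270,170:340];cv2.imwrite("pics/topz.png",cv2.resize(w[:,:,::-1],None,fx=4.6,fy=4.6,interpolation=cv2.INTER_CUBIC))
    else:
        w=f["color"][150:290,200:350];cv2.imwrite("pics/scz.png",cv2.resize(w[:,:,::-1],None,fx=4,fy=4,interpolation=cv2.INTER_CUBIC))
E
```

```text
top [312.   47.8] [309, 46, 9, 6, 13] [ 0.899 -0.207  0.216] [ 0.891 -0.22   0.214] [ 0.905 -0.199  0.218]
top [335.3  61.6] [323, 58, 23, 9, 72] [ 0.865 -0.267  0.213] [ 0.852 -0.345 -0.001] [ 0.958 -0.235  0.22 ]
top [315.   67.6] [311, 66, 10, 5, 15] [ 0.848 -0.215  0.214] [ 0.844 -0.227  0.203] [ 0.851 -0.206  0.22 ]
top [148.6 143.2] [122, 125, 51, 32, 364] [0.691 0.256 0.036] [ 0.452 -0.065  0.004] [0.753 0.339 1.115]
top [241.9 154.7] [240, 152, 5, 6, 24] [ 0.651 -0.025  0.07 ] [ 0.645 -0.031  0.063] [ 0.66  -0.019  0.087]
top [214.1 195.9] [212, 193, 5, 8, 27] [0.528 0.049 0.113] [0.516 0.041 0.005] [0.545 0.068 0.163]
top [141.8 196.6] [140, 195, 4, 4, 9] [0.527 0.254 0.093] [0.523 0.249 0.09 ] [0.531 0.259 0.096]
top [195.4 197.9] [192, 195, 9, 6, 37] [0.52  0.096 0.142] [0.513 0.087 0.002] [0.539 0.129 0.163]
top [428.2 231.5] [426, 227, 5, 10, 36] [ 0.431 -0.585  0.006] [ 0.417 -0.591 -0.003] [ 0.445 -0.575  0.014]
top [401.1 237.4] [394, 231, 14, 16, 118] [ 0.413 -0.5    0.015] [ 0.387 -0.522 -0.003] [ 0.452 -0.065  1.115]
top [268.4 245.5] [252, 233, 29, 28, 272] [ 0.38
[... 1042 characters left out ...]
  -0.009  0.051] [ 0.788 -0.013  0.045] [ 0.793 -0.004  0.054]
scene [214.9 194.8] [211, 188, 9, 12, 60] [ 0.651 -0.019  0.068] [ 0.642 -0.03   0.058] [ 0.662 -0.011  0.088]
scene [247.  211.7] [243, 201, 9, 24, 158] [0.523 0.051 0.141] [ 0.266 -0.045 -0.   ] [0.587 0.519 0.728]
scene [324.5 229.7] [309, 213, 33, 31, 661] [ 0.382 -0.08   0.023] [ 0.266 -0.141 -0.   ] [0.426 0.519 0.728]
scene [237.5 227.9] [233, 219, 10, 19, 134] [0.517 0.101 0.144] [ 0.266 -0.027  0.001] [0.595 0.519 0.728]
scene [122.3 302.4] [89, 257, 63, 69, 653] [0.676 0.293 0.027] [0.266 0.19  0.005] [0.727 0.519 0.728]
scene [191.1 302.2] [188, 299, 7, 7, 37] [0.527 0.258 0.094] [0.521 0.252 0.09 ] [0.532 0.263 0.098]
```

View pics/topz.png

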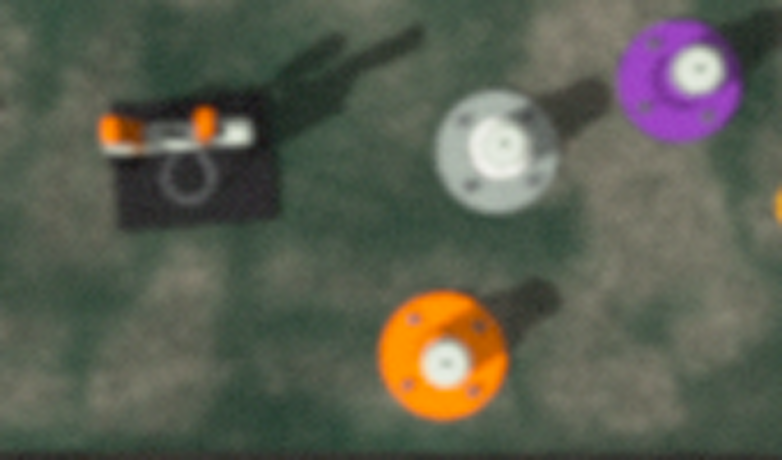

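View pics/scz.png

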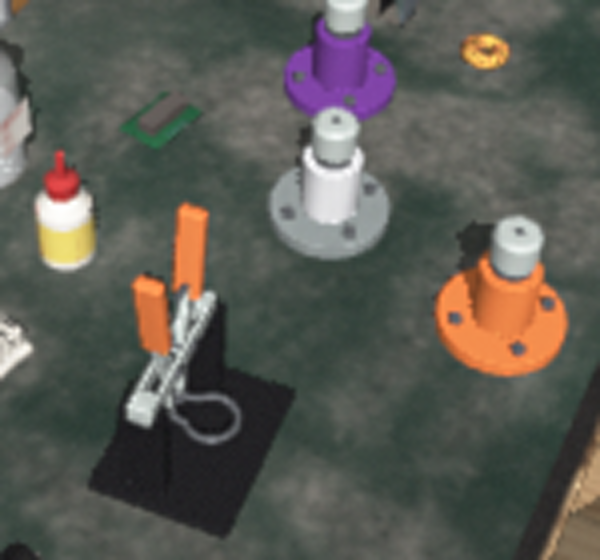

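Request:
{"op": "apply_moves", "data": {
  "dp": [
    [-0.19,-0.21,0],
    [-0.19,-0.21,0],
    [-0.19,-0.21,0],
    [-0.19,-0.21,0],
    [-0.19,-0.21,0],
    [-0.19,-0.21,0],
    [-0.19,-0.21,0],
    [-0.19,-0.21,0],
    [-0.19,-0.21,0],
    [-0.19,-0.21,0],
    [-0.19,-0.21,0],
    [-0.19,-0.21,0],
    [-0.19,-0.21,0],
    [-0.19,-0.21,0],
    [-0.19,-0.21,0],
    [-0.19,-0.21,0]
  ],
  "twist": [
    [0,0,0],
    [0,0,0],
    [0,0,0],
    [0,0,0],
    [0,0,0],
    [0,0,0],
    [0,0,0],
    [0,0,0],
    [0,0,0],
    [0,0,0],
    [0,0,0],
    [0,0,0],
    [0,0,0],
    [0,0,0],
    [0,0,0],
    [0,0,0]
  ],
  "jaw": [0,0,0,0,0,0,0,0,0,0,0,0,0,0,0,0]
}}

```text
clock: 1.75
tcp_pos: [0.4967, -0.1147, 0.3998]
orientation: [2.606, -1.751, -0.011]
contact_force: [1.0, -1.1, -0.2]
grip_width: 0.0855
```

Request:
{"op": "apply_moves", "data": {
  "dp": [
    [0,0,0],
    [0,0,0],
    [0,0,0],
    [0,0,0],
    [0,0,0],
    [0,0,0],
    [0,0,0],
    [0,0,0],
    [0,0,0],
    [0,0,0],
    [0,0,0],
    [0,0,0],
    [0,0,0],
    [0,0,0],
    [0,0,0],
    [0,0,0],
    [0,0,0],
    [0,0,0],
    [0,0,0],
    [0,0,0]
  ],
  "twist": [
    [0,0,-0.07],
    [0,0,-0.07],
    [0,0,-0.07],
    [0,0,-0.07],
    [0,0,-0.07],
    [0,0,-0.07],
    [0,0,-0.07],
    [0,0,-0.07],
    [0,0,-0.07],
    [0,0,-0.07],
    [0,0,-0.07],
    [0,0,-0.07],
    [0,0,-0.07],
    [0,0,-0.07],
    [0,0,-0.07],
    [0,0,-0.07],
    [0,0,-0.07],
    [0,0,-0.07],
    [0,0,-0.07],
    [0,0,0]
  ],
  "jaw": [0,0,0,0,0,0,0,0,0,0,0,0,0,0,0,0,0,0,0,0]
}}

```text
clock: 3.75
tcp_pos: [0.496, -0.1078, 0.3958]
orientation: [-2.098, -2.319, 0.01]
contact_force: [-0.7, -0.5, 0.4]
grip_width: 0.0852
```

```bash
cat >> h.py <<'E'
def snap(tag,cam="wrist"):
    from bench import r
    o=r.get_obs();f=r.grab_frame(cam);pickle.dump((o,f),open(tag+".pkl","wb"))
    cv2.imwrite(f"pics/{tag}.png",cv2.resize(f["color"][:,:,::-1],(768,576)))
    R=Ro.from_rotvec(o["orientation"]).as_matrix()
    print("t",round(o["clock"],2),"tcp",o["tcp_pos"].round(4),"x-ang",round(np.degrees(np.arctan2(R[1,0],R[0,0])),2),"z",R[:,2].round(4),"F",o["contact_force"].round(1),"w",round(o["grip_width"],4),"j",o["joints"].round(2))
    return o,f
E
python3 -c "
from h import *
snap('w1')"
```

```text
t 3.75 tcp [ 0.496  -0.1078  0.3958] x-ang 95.73 z [-0.015   0.0049 -0.9999] F [-0.7 -0.5  0.4] w 0.0852 j [ 0.7   0.29 -0.72  1.92  0.22  1.03  1.56]
```

View pics/w1.png

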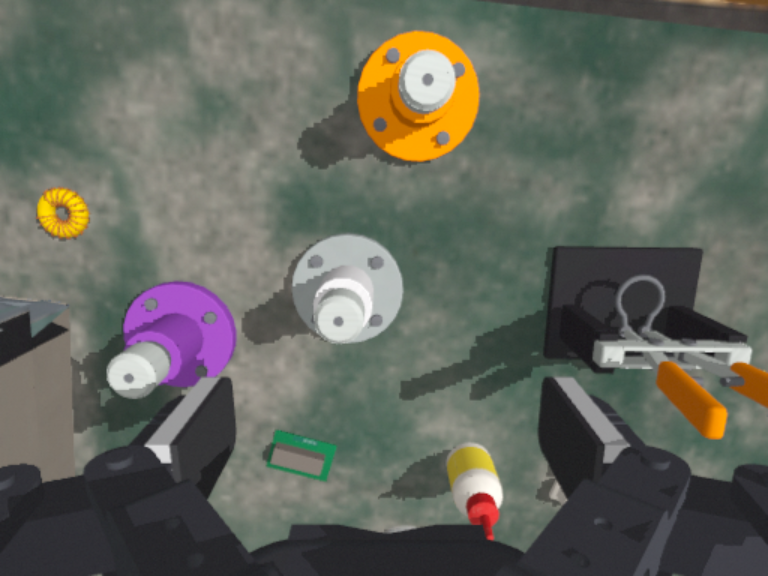

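The wrist view shows the grey stub's shaft top at (338,322), its flange centred near (348,288), and the pliers at the right with the ring at (640,297) on the robot side.

```bash
cat > stub.py <<'E'
import sys
from h import *
from scipy.optimize import least_squares
def circ(p):
    g=least_squares(lambda q:np.hypot(p[:,0]-q[0],p[:,1]-q[1])-q[2],[*p.mean(0),.02]);return g.x
o,f=pickle.load(open(sys.argv[1]+".pkl","rb"));P=cloud(o,f)
near=np.hypot(P[...,0]-.511,P[...,1]+.128)<.06
for lo,hi in((.080,.095),(.006,.018)):
    m=(near&(P[...,2]>lo)&(P[...,2]<hi)).astype(np.uint8)
    k,l,s,c=cv2.connectedComponentsWithStats(m);i=1+s[1:,4].argmax()
    q=P[l==i];z=np.median(q[:,2])
    cn=max(cv2.findContours((l==i).astype(np.uint8),cv2.RETR_EXTERNAL,cv2.CHAIN_APPROX_NONE)[0],key=len)[:,0]
    h=cv2.convexHull(cn)[:,0]
    e=np.array([ray(o,f,u,.086 if lo>.05 else .012)[:2] for u in cn])
    print(lo,"n",s[i,4],"medz",z.round(4),"mean",q.mean(0).round(4),"circle",circ(e).round(4),"pix",c[i].round(1))
E
python3 stub.py w1
python3 - <<'E'
from h import *
o,f=pickle.load(open("w1.pkl","rb"))
print(ray(o,f,(338/1.5,322/1.5),.086),ray(o,f,(348/1.5,288/1.5),.012))
P=cloud(o,f)
print(np.median(P[100:150,200:330].reshape(-1,3)[:,2]))
w=f["color"][145:240,180:280];cv2.imwrite("pics/w1s.png",cv2.resize(w[:,:,::-1],None,fx=6,fy=6,interpolation=cv2.INTER_CUBIC))
E
```

```text
0.08 n 856 medz 0.0861 mean [ 0.5175 -0.1321  0.0857] circle [ 0.5175 -0.132   0.0141] pix [225.4 212.4]
0.006 n 2593 medz 0.0124 mean [ 0.51   -0.1309  0.0126] circle [ 0.5204 -0.1328  0.0338] pix [232.9 185.5]
[ 0.51933859 -0.13197539  0.086     ] [ 0.51708279 -0.13134107  0.012     ]
0.0021797599491969744
```

View pics/w1s.png

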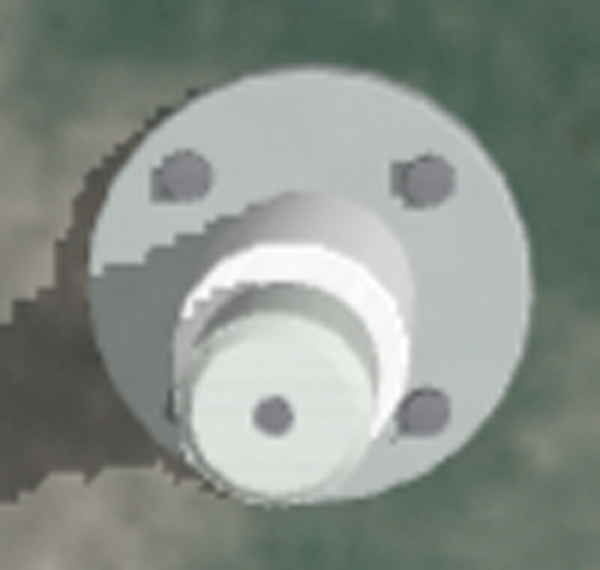

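Request:
{"op": "apply_moves", "data": {
  "dp": [
    [0.21,0.045,0],
    [0.21,0.045,0],
    [0.21,0.045,0],
    [0.21,0.045,0],
    [0.21,0.045,0],
    [0.21,0.045,0],
    [0.21,0.045,0],
    [0,0,0]
  ],
  "twist": [
    [-0.007,-0.003,0],
    [0,0,0],
    [0,0,0],
    [0,0,0],
    [0,0,0],
    [0,0,0],
    [0,0,0],
    [0,0,0]
  ],
  "jaw": [0,0,0,0,0,0,0,0]
}}

```text
clock: 4.6
tcp_pos: [0.5199, 0.0758, 0.3952]
orientation: [2.159, 2.282, -0.001]
contact_force: [-0.3, 0.2, 0.0]
grip_width: 0.0856
```

```bash
cat > handles.py <<'E'
import sys
from h import *
o,f=snap(sys.argv[1]);P=cloud(o,f);hsv=cv2.cvtColor(f["color"],cv2.COLOR_RGB2HSV)
m=((hsv[...,0]<16)&(hsv[...,1]>150)&(hsv[...,2]>90)).astype(np.uint8)
k,l,s,c=cv2.connectedComponentsWithStats(m)
for i in range(1,k):
    if s[i,4]>60:
        q=P[l==i]; print(c[i].round(1),s[i].tolist(),"z",np.percentile(q[:,2],[5,50,95]).round(3))
        t=q[(q[:,2]>.158)&(q[:,2]<.172)]
        if len(t)>5: print("  top n",len(t),t.mean(0).round(4),np.percentile(t,2,axis=0).round(4),np.percentile(t,98,axis=0).round(4))
m=((P[...,2]>.078)&(P[...,2]<.088)&(abs(P[...,0]-.52)<.06)&(abs(P[...,1]-.075)<.07)&(hsv[...,1]<60)&(hsv[...,2]>90)).astype(np.uint8)
q=P[m>0][:,:2].astype(np.float32)
if len(q)>10: print("bar",len(q),cv2.minAreaRect(q))
E
python3 handles.py w2
```

```text
t 4.6 tcp [0.5199 0.0758 0.3952] x-ang 93.17 z [ 1.e-04 -7.e-04 -1.e+00] F [-0.3  0.2  0. ] w 0.0856 j [ 0.37  0.34 -0.77  1.88  0.27  1.03  1.11]
[278.4 204.7] [271, 185, 19, 44, 177] z [0.009 0.139 0.161]
  top n 21 [0.5235 0.0927 0.1609] [0.5166 0.092  0.1586] [0.5275 0.095  0.1635]
[469.5 209. ] [459, 200, 21, 18, 172] z [0.088 0.094 0.096]
[155.8 306.9] [144, 294, 21, 28, 177] z [0.06  0.068 0.239]
[459.  302.7] [434, 294, 42, 25, 389] z [0.006 0.022 0.031]
[353.3 328.3] [343, 306, 30, 60, 821] z [0.008 0.027 0.031]
bar 1066 ((0.5229343175888062, 0.06950478255748749), (0.017319122329354286, 0.08946391195058823), 5.071847438812256)
```

View pics/w2.png

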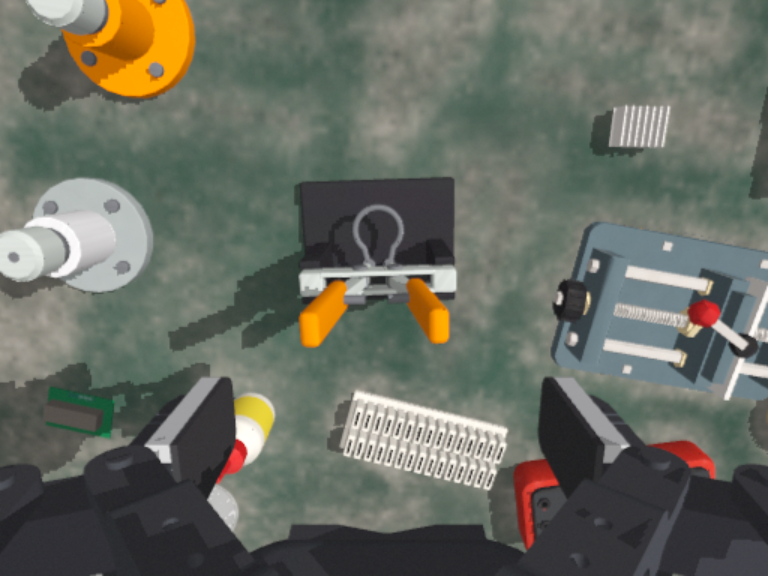

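The bar is at (378,280), with handle tops near (313,335) and (437,332) and the ring at (379,233). I'll refine the handle positions.

```bash
python3 - <<'E'
from h import *
o,f=pickle.load(open("w2.pkl","rb"));P=cloud(o,f);hsv=cv2.cvtColor(f["color"],cv2.COLOR_RGB2HSV)
m=((hsv[...,0]<24)&(hsv[...,1]>130)).astype(np.uint8);m[:180]=0;m[235:]=0;m[:,:190]=0;m[:,310:]=0
k,l,s,c=cv2.connectedComponentsWithStats(m)
for i in range(1,k):
    if s[i,4]>60:
        q=P[l==i];print(c[i],s[i],np.percentile(q[:,2],[5,50,95]).round(3))
        t=q[(q[:,2]>.160)&(q[:,2]<.172)];print(len(t),cv2.minAreaRect(t[:,:2].astype(np.float32)),np.median(t,0).round(4))
        e=cv2.erode((l==i).astype(np.uint8),np.ones((3,3)))
        q=P[e>0];q=q[(q[:,2]>.1)&(q[:,2]<.17)]
        for a in np.arange(.11,.165,.01):
            b=q[abs(q[:,2]-a)<.005]
            if len(b)>3:print("   ",a.round(3),len(b),b.mean(0).round(4))
w=f["color"][110:240,190:315];cv2.imwrite("pics/w2s.png",cv2.resize(w[:,:,::-1],None,fx=4.5,fy=4.5,interpolation=cv2.INTER_CUBIC))
E
```

```text
[285.41813602 207.2581864 ] [271 185  29  44 794] [0.08  0.153 0.164]
317 ((0.5202813744544983, 0.09625814855098724), (0.015077841468155384, 0.008722573518753052), 5.348596572875977) [0.5196 0.0962 0.1633]
    0.11 19 [0.5141 0.0888 0.1121]
    0.12 49 [0.5157 0.0886 0.121 ]
    0.13 63 [0.5166 0.0893 0.1303]
    0.14 81 [0.5167 0.0906 0.1399]
    0.15 91 [0.5164 0.0921 0.15  ]
    0.16 341 [0.519  0.0957 0.1623]
[214.45720721 209.31981982] [199 187  33  45 888] [0.111 0.151 0.164]
322 ((0.5250145196914673, 0.0430721640586853), (0.015593458898365498, 0.008747614920139313), 4.603869438171387) [0.5244 0.0433 0.1632]
    0.11 20 [0.5181 0.0507 0.112 ]
    0.12 68 [0.5208 0.0511 0.1207]
    0.13 86 [0.5213 0.0499 0.1303]
    0.14 96 [0.5211 0.0485 0.1402]
    0.15 114 [0.5214 0.0472 0.15  ]
    0.16 340 [0.5236 0.0441 0.1621]
```

View pics/w2s.png

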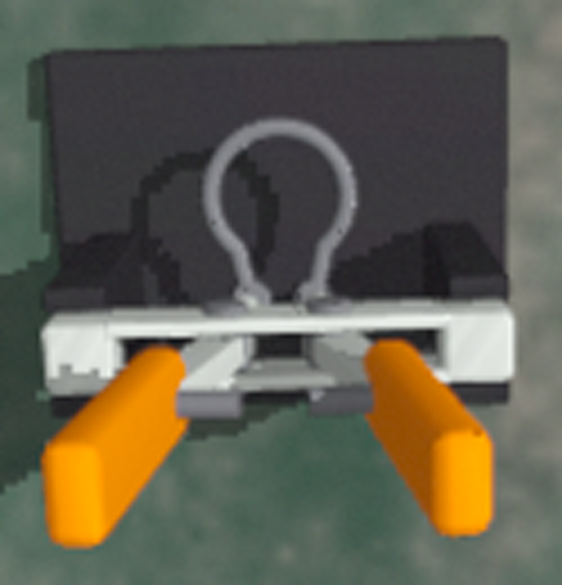

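Request:
{"op": "apply_moves", "data": {
  "dp": [
    [-0.052,0.021,0],
    [0,0,0],
    [0,0,0.13],
    [0,0,0.13],
    [0,0,0.13],
    [0,0,0.05],
    [0,0,0]
  ],
  "twist": [
    [0,0,-0.016],
    [0,0,0],
    [0,0,0],
    [0,0,0],
    [0,0,0],
    [0,0,0],
    [0,0,0]
  ],
  "jaw": [0,0,0,0,0,0,0]
}}

```text
clock: 5.35
tcp_pos: [0.5215, 0.0627, 0.3363]
orientation: [2.143, 2.296, -0.011]
contact_force: [-1.2, 0.5, 0.7]
grip_width: 0.0851
```

```bash
python3 handles.py w3 | head -1
```

```text
t 5.35 tcp [0.5215 0.0627 0.3363] x-ang 93.93 z [-0.0038 -0.0057 -1.    ] F [-1.2  0.5  0.7] w 0.0851 j [ 0.36  0.41 -0.74  1.94  0.35  0.93  1.09]
```

View pics/w3.png

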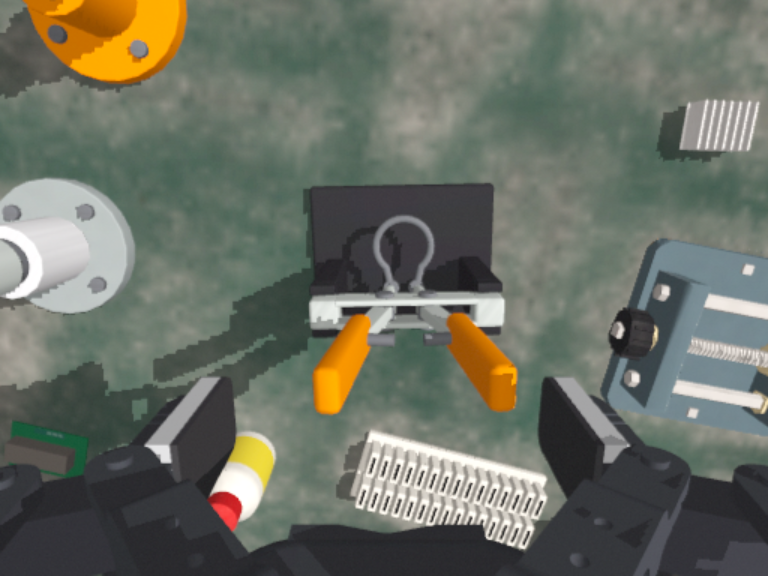

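Request:
{"op": "apply_moves", "data": {
  "dp": [
    [0.055,0.012,0],
    [0,0,0],
    [0,0,0]
  ],
  "twist": [
    [-0.002,0.0026,-0.009],
    [0,0,0],
    [0,0,0]
  ],
  "jaw": [0,0,0]
}}

```text
clock: 5.7
tcp_pos: [0.5232, 0.0702, 0.3379]
orientation: [2.12, 2.316, 0.004]
contact_force: [-0.2, -0.8, 0.8]
grip_width: 0.0852
```

```bash
python3 handles.py w4 | head -1
```

```text
t 5.7 tcp [0.5232 0.0702 0.3379] x-ang 95.07 z [ 0.0028  0.001  -1.    ] F [-0.2 -0.8  0.8] w 0.0852 j [ 0.35  0.41 -0.74  1.93  0.35  0.92  1.1 ]
```

```bash
cat > hd.py <<'E'
from h import *
import sys
o,f=pickle.load(open(sys.argv[1]+".pkl","rb"));P=cloud(o,f);hsv=cv2.cvtColor(f["color"],cv2.COLOR_RGB2HSV)
m=((hsv[...,0]<24)&(hsv[...,1]>130)&(np.hypot(P[...,0]-.5227,P[...,1]-.07)<.05)).astype(np.uint8)
k,l,s,c=cv2.connectedComponentsWithStats(m)
C=[]
for i in range(1,k):
    if s[i,4]>100:
        q=P[l==i];t=q[(q[:,2]>.160)&(q[:,2]<.172)]
        if len(t)<20: continue
        a=cv2.minAreaRect(t[:,:2].astype(np.float32));print(len(t),a,np.median(t[:,2]));C.append(a[0])
C=np.array(C);print("mid",C.mean(0),C[0]-C[1])
E
python3 hd.py w4
```

```text
583 ((0.5247487425804138, 0.04325767606496811), (0.01580483466386795, 0.009037313051521778), 6.209028244018555) 0.163203589025734
580 ((0.5203071236610413, 0.0963718444108963), (0.015257949009537697, 0.009224897250533104), 2.7136597633361816) 0.1632472691360699
mid [0.52252793 0.06981476] [ 0.00444162 -0.05311417]
```

Request:
{"op": "apply_moves", "data": {
  "dp": [
    [0,-0.006,0.1],
    [0,0,0.1],
    [0,0,0.1],
    [0,0,0.06],
    [0,0,0],
    [0,0,0]
  ],
  "twist": [
    [0.001,0,0],
    [0,0,0],
    [0,0,0],
    [0,0,0],
    [0,0,0],
    [0,0,0]
  ],
  "jaw": [0,0,0,0,0,0]
}}

```text
clock: 6.35
tcp_pos: [0.5221, 0.0701, 0.2902]
orientation: [-2.121, -2.317, -0.0]
contact_force: [-0.4, 0.4, 0.8]
grip_width: 0.0854
```

```bash
python3 handles.py w5 | head -1
```

```text
t 6.35 tcp [0.5221 0.0701 0.2902] x-ang 95.06 z [-6.e-04  6.e-04 -1.e+00] F [-0.4  0.4  0.8] w 0.0854 j [ 0.31  0.47 -0.71  1.97  0.41  0.84  1.04]
```

View pics/w5.png

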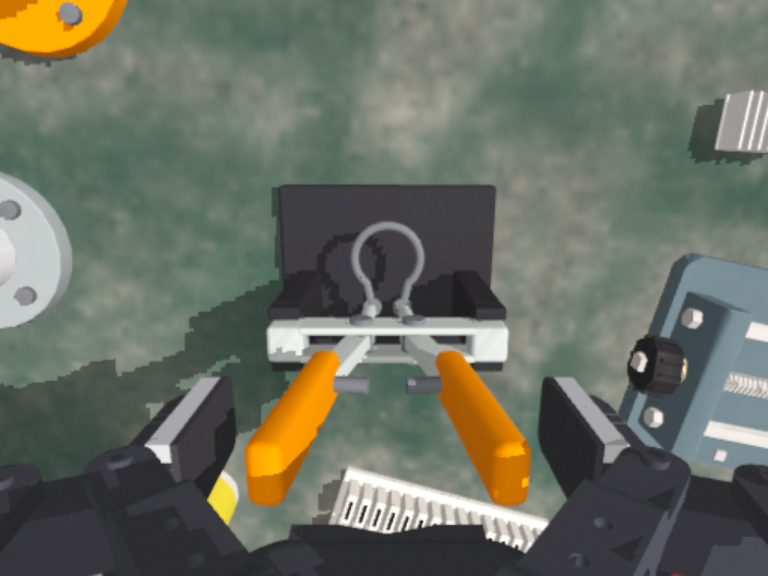

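The handles sit centred between the pads, so I'll squeeze.

Request:
{"op": "apply_moves", "data": {
  "dp": [
    [0,0,0],
    [0,0,0],
    [0,0,0],
    [0,0,0],
    [0,0,0],
    [0,0,0],
    [0,0,0],
    [0,0,0],
    [0,0,0],
    [0,0,0]
  ],
  "twist": [
    [0,0,0],
    [0,0,0],
    [0,0,0],
    [0,0,0],
    [0,0,0],
    [0,0,0],
    [0,0,0],
    [0,0,0],
    [0,0,0],
    [0,0,0]
  ],
  "jaw": [255,255,255,255,255,255,255,255,255,255],
  "grip_force": 60
}}

```text
clock: 7.4
tcp_pos: [0.5234, 0.0702, 0.2931]
orientation: [2.12, 2.314, 0.006]
contact_force: [-0.1, 0.1, -0.9]
grip_width: 0.0365
```

```bash
python3 handles.py w6 | head -1
```

```text
t 7.4 tcp [0.5234 0.0702 0.2931] x-ang 95.01 z [ 4.7e-03  5.0e-04 -1.0e+00] F [-0.1  0.1 -0.9] w 0.0365 j [ 0.31  0.47 -0.71  1.97  0.41  0.84  1.04]
```

View pics/w6.png

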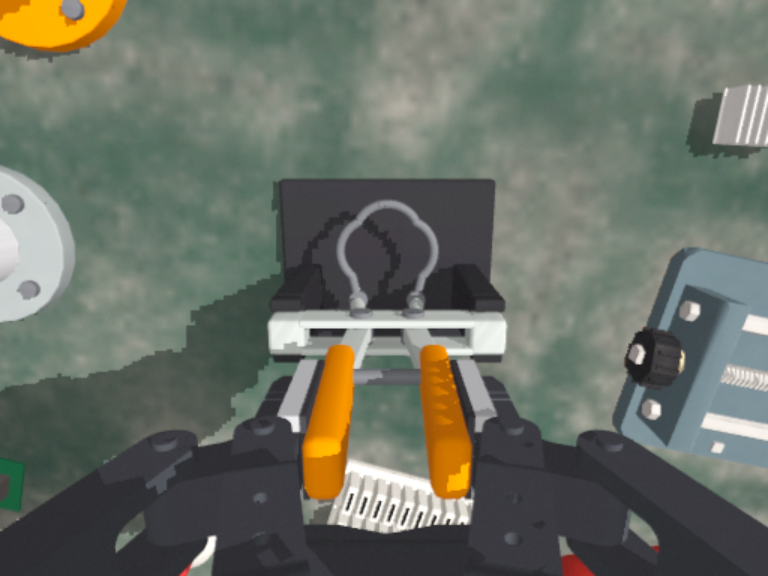

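Squeezed: the handles are parallel and the stop bars meet at (385,377). The ring is widened. Now I'll lift straight up.

Request:
{"op": "apply_moves", "data": {
  "dp": [
    [0,0,-0.05],
    [0,0,-0.08],
    [0,0,-0.1],
    [0,0,-0.1],
    [0,0,-0.1],
    [0,0,-0.1],
    [0,0,-0.1],
    [0,0,-0.1],
    [0,0,0],
    [0,0,0],
    [0,0,0]
  ],
  "twist": [
    [0.001,0,0],
    [0,0,0],
    [0,0,0],
    [0,0,0],
    [0,0,0],
    [0,0,0],
    [0,0,0],
    [0,0,0],
    [0,0,0],
    [0,0,0],
    [0,0,0]
  ],
  "jaw": [255,255,255,255,255,255,255,255,255,255,255],
  "grip_force": 60
}}

```text
clock: 8.55
tcp_pos: [0.5227, 0.0703, 0.3897]
orientation: [2.12, 2.315, 0.004]
contact_force: [-0.5, 0.4, -2.6]
grip_width: 0.0366
```

```bash
python3 handles.py w7 | head -1
```

```text
t 8.55 tcp [0.5227 0.0703 0.3897] x-ang 95.03 z [ 3.8e-03 -2.0e-04 -1.0e+00] F [-0.5  0.4 -2.6] w 0.0366 j [ 0.38  0.35 -0.77  1.88  0.28  1.02  1.15]
```

View pics/w7.png

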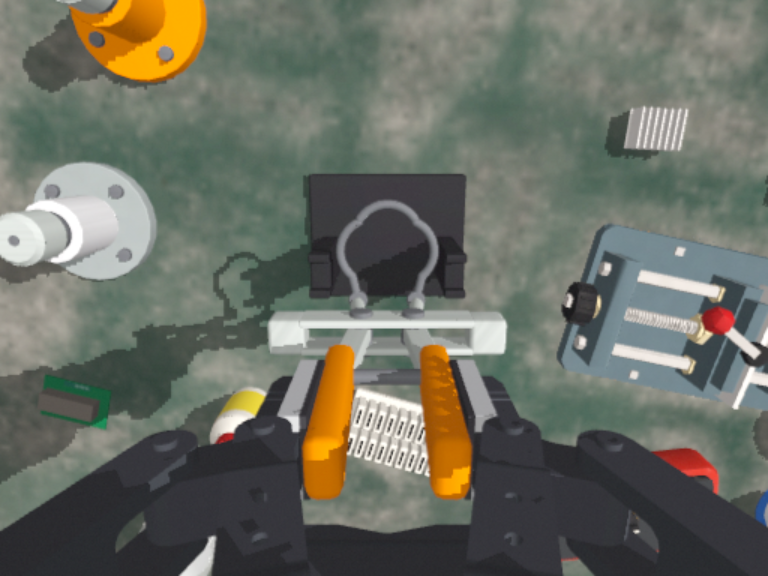

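The lift went cleanly and the pliers' image position is unchanged, with the ring at (387,250). Now I'll move across to over the grey stub.

Request:
{"op": "apply_moves", "data": {
  "dp": [
    [-0.08,0,0],
    [-0.14,0,0],
    [-0.14,0,0],
    [-0.14,0,0],
    [-0.14,0,0],
    [-0.14,0,0],
    [-0.14,0,0],
    [-0.14,0,0],
    [-0.14,0,0],
    [-0.14,0,0],
    [-0.14,0,0],
    [-0.14,0,0],
    [0,0,0],
    [0,0,0],
    [0,0,0]
  ],
  "twist": [
    [0.0018,0,0],
    [0,0,0],
    [0,0,0],
    [0,0,0],
    [0,0,0],
    [0,0,0],
    [0,0,0],
    [0,0,0],
    [0,0,0],
    [0,0,0],
    [0,0,0],
    [0,0,0],
    [0,0,0],
    [0,0,0],
    [0,0,0]
  ],
  "jaw": [255,255,255,255,255,255,255,255,255,255,255,255,255,255,255],
  "grip_force": 60
}}

```text
clock: 10.1
tcp_pos: [0.537, -0.1413, 0.3802]
orientation: [-2.116, -2.301, 0.021]
contact_force: [-0.7, 0.4, -2.7]
grip_width: 0.0368
```

```bash
python3 handles.py w8 | head -1; python3 stub.py w8; python3 - <<'E'
from h import *
o,f=pickle.load(open("w8.pkl","rb"))
w=f["color"][100:240,190:330];cv2.imwrite("pics/w8s.png",cv2.resize(w[:,:,::-1],None,fx=4,fy=4,interpolation=cv2.INTER_CUBIC))
P=cloud(o,f);R=Ro.from_rotvec(o["orientation"]).as_matrix()
T=(P-o["tcp_pos"])@R
for u,v in((258,135),(226,165),(291,165),(258,221)):
    q=T[v-4:v+5,u-4:u+5].reshape(-1,3);print((u,v),q[q[:,2].argsort()][:4].round(4).tolist())
K=f["intrinsics"];H=np.linalg.inv(f["hand_eye"])
for X in((-.0005,-.0246,.263),(0,-.023,.26)):
    q=K@(H[:3,:3]@np.array(X)+H[:3,3]);print(q[:2]/q[2])
E
```

```text
t 10.1 tcp [ 0.537  -0.1413  0.3802] x-ang 94.8 z [-1.990e-02  5.000e-04 -9.998e-01] F [-0.7  0.4 -2.7] w 0.0368 j [ 0.69  0.39 -0.69  1.83  0.29  1.04  1.54]
0.08 n 889 medz 0.0861 mean [ 0.5174 -0.1341  0.0859] circle [ 0.5175 -0.1341  0.0131] pix [268.6 174.2]
0.006 n 1649 medz 0.0124 mean [ 0.5052 -0.1179  0.0126] circle [ 0.5205 -0.1353  0.0363] pix [283.3 150. ]
(258, 135) [[-0.0004, -0.0666, 0.0305], [-0.0022, -0.0469, 0.2583], [-0.0028, -0.0449, 0.2588], [-0.0002, -0.0455, 0.259]]
(226, 165) [[-0.0225, -0.0283, 0.2582], [-0.0226, -0.0274, 0.2591], [-0.0212, -0.0281, 0.2594], [-0.0226, -0.0287, 0.2595]]
(291, 165) [[0.0208, -0.0267, 0.2589], [0.0216, -0.0246, 0.2591], [0.0215, -0.0287, 0.2594], [0.0195, -0.0294, 0.2594]]
(258, 221) [[0.0019, -0.0057, 0.2095], [-0.0019, -0.0061, 0.2099], [-0.0025, -0.0061, 0.2099], [0.0003, -0.006, 0.2101]]
[257.56809788 167.05227227]
[258.30054539 170.14508039]
```

View pics/w8s.png

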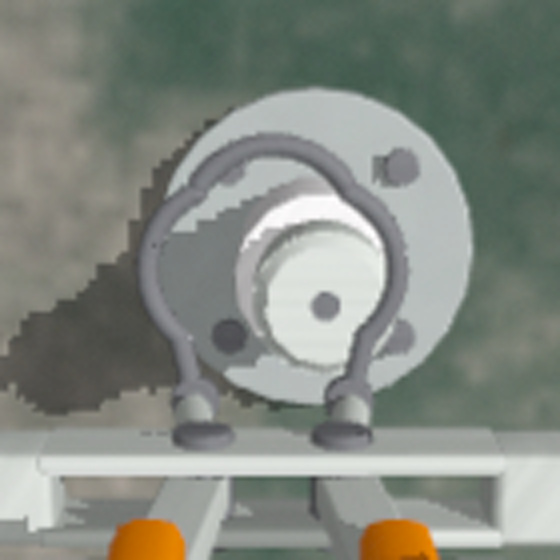

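The stub top hole is at px (271,176), and the ring centre projects to px (258,167), so an offset correction is needed. The tool has also tilted by 1.1°.

```bash
cat > plan.py <<'E'
import sys
from h import *
# usage: tag u v ringz ang
tag=sys.argv[1];uv=(float(sys.argv[2]),float(sys.argv[3]));zt=float(sys.argv[4])
o,f=pickle.load(open(tag+".pkl","rb"));R=Ro.from_rotvec(o["orientation"]).as_matrix()
RT=np.array([0,-.0247,.262])
S=ray(o,f,uv,.086);print("stub",S.round(4)," ring now",(o["tcp_pos"]+R@RT).round(4))
a=np.radians(95.05);Rd=np.array([[np.cos(a),np.sin(a),0],[np.sin(a),-np.cos(a),0],[0,0,-1]])
rc=np.array([S[0],S[1],zt]);td=rc-Rd@RT
d=R.T@(td-o["tcp_pos"]);w=Ro.from_matrix(R.T@Rd).as_rotvec()
print("tcp target",td.round(4),"dp",d.round(4),"units",(d/.12).round(4),"twist units",(w/np.radians(120)).round(4))
E
python3 plan.py w8 271.2 176.2 .122; python3 plan.py w1 224.9 213.8 .122|head -1
```

```text
stub [ 0.5187 -0.1319  0.086 ]  ring now [ 0.5072 -0.1432  0.1188]
tcp target [ 0.5433 -0.1297  0.384 ] dp [ 0.011   0.0072 -0.0039] units [ 0.0917  0.0602 -0.0325] twist units [-0.0095 -0.001  -0.0021]
stub [ 0.5186 -0.1324  0.086 ]  ring now [ 0.4675 -0.109   0.1342]
```

Request:
{"op": "apply_moves", "data": {
  "dp": [
    [0.05,0.03,-0.015],
    [0.04,0.03,-0.015],
    [0,0,0],
    [0,0,0]
  ],
  "twist": [
    [-0.0095,-0.001,-0.002],
    [0,0,0],
    [0,0,0],
    [0,0,0]
  ],
  "jaw": [255,255,255,255],
  "grip_force": 60
}}

```text
clock: 10.55
tcp_pos: [0.544, -0.1255, 0.3845]
orientation: [2.114, 2.322, 0.004]
contact_force: [-0.3, -0.1, -2.3]
grip_width: 0.0369
```

```bash
python3 handles.py w9 | head -1;  python3 - <<'E'
from h import *
o,f=pickle.load(open("w9.pkl","rb"))
w=f["color"][100:240,190:330];cv2.imwrite("pics/w9s.png",cv2.resize(w[:,:,::-1],None,fx=4,fy=4,interpolation=cv2.INTER_CUBIC))
E
```

```text
t 10.55 tcp [ 0.544  -0.1255  0.3845] x-ang 95.37 z [ 0.0026  0.001  -1.    ] F [-0.3 -0.1 -2.3] w 0.0369 j [ 0.67  0.39 -0.7   1.82  0.29  1.03  1.52]
```

View pics/w9s.png

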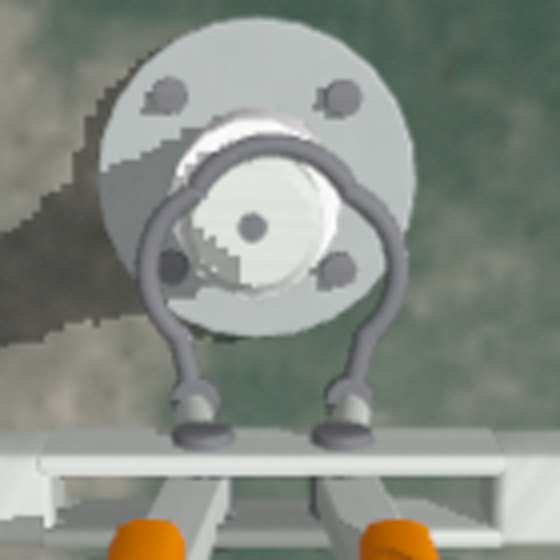

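```bash
python3 plan.py w9 252.6 156.6 .100
```

```text
stub [ 0.5188 -0.1322  0.086 ]  ring now [ 0.5201 -0.1276  0.1225]
tcp target [ 0.5434 -0.13    0.362 ] dp [-0.0044 -0.0011  0.0225] units [-0.0365 -0.0092  0.1878] twist units [ 0.0013 -0.0004  0.0026]
```

Request:
{"op": "apply_moves", "data": {
  "dp": [
    [-0.035,-0.009,0.06],
    [0,0,0.06],
    [0,0,0.06],
    [0,0,0],
    [0,0,0]
  ],
  "twist": [
    [0.0013,0,0.0026],
    [0,0,0],
    [0,0,0],
    [0,0,0],
    [0,0,0]
  ],
  "jaw": [255,255,255,255,255],
  "grip_force": 60
}}

```text
clock: 11.1
tcp_pos: [0.5428, -0.1309, 0.3601]
orientation: [-2.122, -2.314, 0.001]
contact_force: [0.7, 0.5, -1.8]
grip_width: 0.0369
```

```bash
python3 handles.py w10 | head -1;  python3 - <<'E'
from h import *
o,f=pickle.load(open("w10.pkl","rb"))
w=f["color"][100:240,190:330];cv2.imwrite("pics/w10s.png",cv2.resize(w[:,:,::-1],None,fx=4,fy=4,interpolation=cv2.INTER_CUBIC))
E
```

```text
t 11.1 tcp [ 0.5428 -0.1309  0.3601] x-ang 94.96 z [-2.e-03  9.e-04 -1.e+00] F [ 0.7  0.5 -1.8] w 0.0369 j [ 0.66  0.42 -0.68  1.85  0.31  0.99  1.51]
```

View pics/w10s.png

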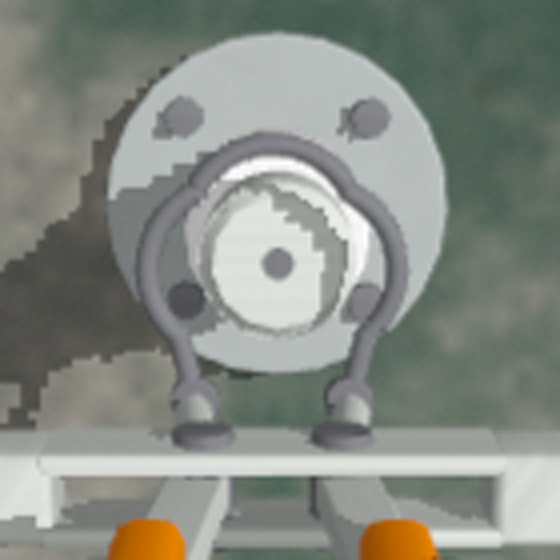

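```bash
python3 plan.py w10 258.9 165.6 .080; python3 - <<'E'
from h import *
for t in("w9","w10"):
    o,f=pickle.load(open(t+".pkl","rb"))
    P=cloud(o,f);R=Ro.from_rotvec(o["orientation"]).as_matrix();T=(P-o["tcp_pos"])@R
    # bar top at zoom (115..165,450) and (385..,450)
    for u0,u1,v0,v1 in((195,201,214,224),(317,325,214,224)):
        q=T[v0:v1,u0:u1].reshape(-1,3);print("bar",q[:,2].min().round(4),np.percentile(q[:,2],[20,50]).round(4))
    m=(T[...,2]>.25)&(T[...,2]<.268)&(abs(T[...,0])<.03)&(T[...,1]>-.055)&(T[...,1]<-.012)
    m[195:]=0
    q=T[m];print(len(q),np.percentile(q[:,2],[2,10,25,50,75]).round(4),"x",np.percentile(q[:,0],[.5,99.5]).round(4),"ymin",np.percentile(q[:,1],[.5,5]).round(4))
    e=(cv2.resize(m.astype(np.uint8)*255,None,fx=3,fy=3));cv2.imwrite(f"pics/m_{t}.png",e[300:620,540:1000])
    # inner radius vs candidate centre
    for cy in(-.022,-.0235,-.025,-.0265):
        c=np.array([0,cy]);d=np.hypot(q[:,0]-c[0],q[:,1]-c[1]);print(cy,"min r",np.sort(d)[:20].mean().round(4),"max",d.max().round(4))
E
```

```text
stub [ 0.5187 -0.1322  0.086 ]  ring now [ 0.5177 -0.1328  0.0981]
tcp target [ 0.5433 -0.13    0.342 ] dp [0.0008 0.0006 0.0181] units [0.0063 0.0046 0.1506] twist units [-0.0009 -0.0005 -0.0007]
bar 0.0305 [0.2103 0.2108]
bar 0.2095 [0.2102 0.2107]
804 [0.259  0.2597 0.2602 0.2607 0.2612] x [-0.0236  0.0224] ymin [-0.0479 -0.0461]
-0.022 min r 0.0171 max 0.0261
-0.0235 min r 0.0176 max 0.0246
-0.025 min r 0.017 max 0.024
-0.0265 min r 0.016 max 0.0242
bar 0.2098 [0.2104 0.2108]
bar 0.2093 [0.2103 0.2108]
803 [0.2592 0.2597 0.2601 0.2607 0.2612] x [-0.0235  0.0224] ymin [-0.0479 -0.0462]
-0.022 min r 0.0172 max 0.026
-0.0235 min r 0.0177 max 0.0245
-0.025 min r 0.017 max 0.0239
-0.0265 min r 0.016 max 0.0242
```

View pics/m_w10.png

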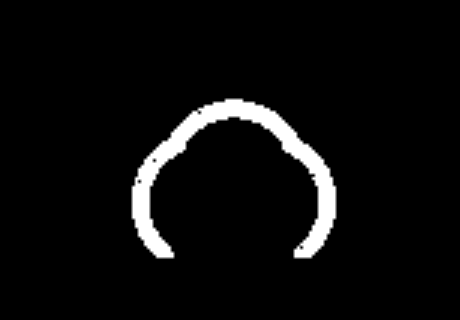

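Request:
{"op": "apply_moves", "data": {
  "dp": [
    [0.011,0.005,0],
    [0,0,0.02],
    [0,0,0.02],
    [0,0,0]
  ],
  "twist": [
    [-0.001,0,0],
    [0,0,0],
    [0,0,0],
    [0,0,0]
  ],
  "jaw": [255,255,255,255],
  "grip_force": 60
}}

```text
clock: 11.55
tcp_pos: [0.5436, -0.1293, 0.3555]
orientation: [2.123, 2.315, 0.002]
contact_force: [-0.3, 0.4, -2.8]
grip_width: 0.0369
```

```bash
sed -i 's/RT=np.array(\[0,/RT=np.array([-.0005,/' plan.py; cat > go.sh <<'E'
python3 handles.py $1 | head -1
python3 - $1 <<'P'
from h import *
import sys
o,f=pickle.load(open(sys.argv[1]+".pkl","rb"))
R=Ro.from_rotvec(o["orientation"]).as_matrix();RT=np.array([-.0005,-.0247,.262]);c=o["tcp_pos"]+R@RT
d=R.T@(np.array([.5187,-.1321,c[2]])-c);print("ring",c.round(4),"err tool units",(d/.12).round(4))
a=np.radians(95.05);Rd=np.array([[np.cos(a),np.sin(a),0],[np.sin(a),-np.cos(a),0],[0,0,-1]])
print("twist",(Ro.from_matrix(R.T@Rd).as_rotvec()/np.radians(120)).round(4))
w=f["color"][100:240,190:330];cv2.imwrite(f"pics/{sys.argv[1]}s.png",cv2.resize(w[:,:,::-1],None,fx=4,fy=4,interpolation=cv2.INTER_CUBIC))
P
E
bash go.sh w11
```

```text
t 11.55 tcp [ 0.5436 -0.1293  0.3555] x-ang 94.97 z [ 1.3e-03  8.0e-04 -1.0e+00] F [-0.3  0.4 -2.8] w 0.0369 j [ 0.66  0.42 -0.68  1.85  0.32  0.98  1.5 ]
ring [ 0.5193 -0.1317  0.0935] err tool units [-0.0028 -0.0056 -0.    ]
twist [ 0.0007 -0.0003 -0.0007]
```

View pics/w11s.png

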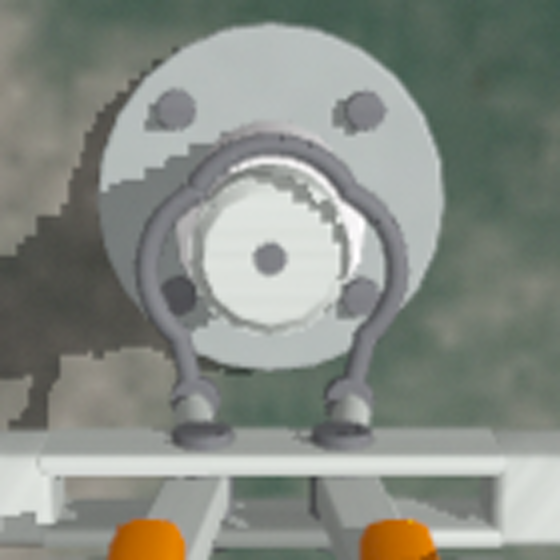

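Request:
{"op": "apply_moves", "data": {
  "dp": [
    [-0.003,-0.006,0.02],
    [0,0,0.03],
    [0,0,0.03],
    [0,0,0.02],
    [0,0,0]
  ],
  "twist": [
    [0.0007,0,0],
    [0,0,0],
    [0,0,0],
    [0,0,0],
    [0,0,0]
  ],
  "jaw": [255,255,255,255,255],
  "grip_force": 60
}}

```text
clock: 12.1
tcp_pos: [0.5428, -0.1298, 0.3425]
orientation: [-2.123, -2.315, -0.0]
contact_force: [0.5, 0.2, -2.5]
grip_width: 0.0367
```

```bash
bash go.sh w12
```

```text
t 12.1 tcp [ 0.5428 -0.1298  0.3425] x-ang 94.96 z [-2.e-04  6.e-04 -1.e+00] F [ 0.5  0.2 -2.5] w 0.0367 j [ 0.65  0.44 -0.67  1.86  0.33  0.95  1.49]
ring [ 0.5182 -0.1323  0.0805] err tool units [0.0014 0.0043 0.    ]
twist [-0.0001 -0.0003 -0.0008]
```

View pics/w12s.png

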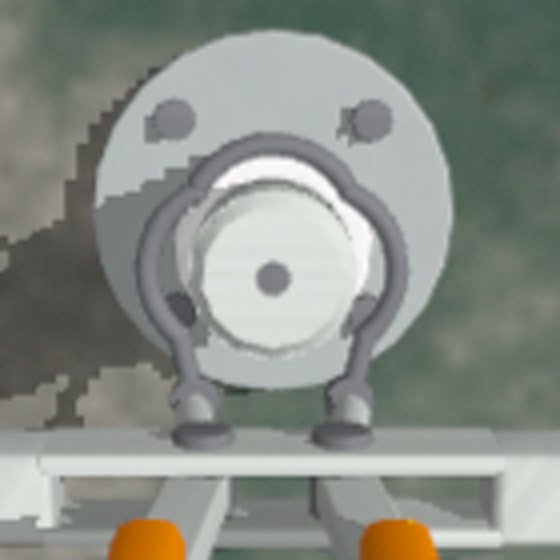

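Request:
{"op": "apply_moves", "data": {
  "dp": [
    [0.001,0.004,0.02],
    [0,0,0.03],
    [0,0,0.03],
    [0,0,0.02],
    [0,0,0],
    [0,0,0]
  ],
  "twist": [
    [0,0,0],
    [0,0,0],
    [0,0,0],
    [0,0,0],
    [0,0,0],
    [0,0,0]
  ],
  "jaw": [255,255,255,255,255,255],
  "grip_force": 60
}}

```text
clock: 12.75
tcp_pos: [0.5435, -0.1296, 0.3296]
orientation: [-2.123, -2.315, -0.001]
contact_force: [0.2, 0.3, -2.3]
grip_width: 0.0369
```

```bash
bash go.sh w13
```

```text
t 12.75 tcp [ 0.5435 -0.1296  0.3296] x-ang 94.96 z [ 1.e-04  6.e-04 -1.e+00] F [ 0.2  0.3 -2.3] w 0.0369 j [ 0.65  0.45 -0.67  1.87  0.34  0.93  1.48]
ring [ 0.5189 -0.1321  0.0676] err tool units [ 0.0001 -0.0019 -0.    ]
twist [ 0.0001 -0.0003 -0.0008]
```

View pics/w13s.png

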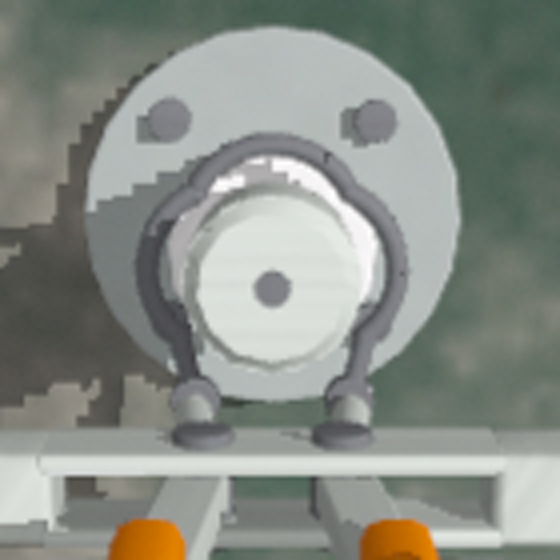

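Request:
{"op": "apply_moves", "data": {
  "dp": [
    [0,-0.001,0.02],
    [0,0,0.02],
    [0,0,0.02],
    [0,0,0],
    [0,0,0],
    [0,0,0]
  ],
  "twist": [
    [0,0,0],
    [0,0,0],
    [0,0,0],
    [0,0,0],
    [0,0,0],
    [0,0,0]
  ],
  "jaw": [255,255,255,255,255,255],
  "grip_force": 60
}}

```text
clock: 13.4
tcp_pos: [0.5434, -0.1297, 0.322]
orientation: [2.123, 2.315, 0.001]
contact_force: [0.1, -0.5, -2.5]
grip_width: 0.0369
```

```bash
bash go.sh w14; python3 - <<'E'
from h import *
o,f=pickle.load(open("w14.pkl","rb"))
P=cloud(o,f);R=Ro.from_rotvec(o["orientation"]).as_matrix();T=(P-o["tcp_pos"])@R
m=(T[...,2]>.256)&(T[...,2]<.2635)&(abs(T[...,0])<.03)&(T[...,1]>-.055)&(T[...,1]<-.012);m[195:]=0
q=T[m];print(len(q),np.percentile(q[:,2],[2,10,50]).round(4),np.percentile(q[:,0],[.5,99.5]).round(4),np.percentile(q[:,1],[.5]).round(4))
z=P[...,2];c=(np.hypot(P[...,0]-.5187,P[...,1]+.1321)<.012)&(z>.08)&(z<.09);print("shaft top z",np.median(z[c]))
m2=(hypot:=np.hypot(P[...,0]-.5187,P[...,1]+.1321)<.035)&(z>.009)&(z<.015);print("flange z",np.median(z[m2]))
o,f=snap("s14","scene")
cv2.imwrite("pics/s14s.png",cv2.resize(f["color"][130:240,230:340,::-1],None,fx=5,fy=5,interpolation=cv2.INTER_CUBIC))
E
```

```text
t 13.4 tcp [ 0.5434 -0.1297  0.322 ] x-ang 94.95 z [ 6.e-04  4.e-04 -1.e+00] F [ 0.1 -0.5 -2.5] w 0.0369 j [ 0.64  0.46 -0.66  1.88  0.35  0.92  1.47]
ring [ 0.519  -0.1322  0.06  ] err tool units [ 0.0011 -0.0026 -0.    ]
twist [ 0.0003 -0.0002 -0.0008]
821 [0.2587 0.2596 0.2606] [-0.0236  0.0225] [-0.0479]
shaft top z 0.08635297521549265
flange z 0.012362672077119219
t 13.45 tcp [ 0.5435 -0.1296  0.3221] x-ang 94.96 z [ 6.e-04  4.e-04 -1.e+00] F [ 0.3 -0.3 -2.5] w 0.0367 j [ 0.64  0.46 -0.66  1.88  0.35  0.92  1.47]
```

View pics/w14s.png

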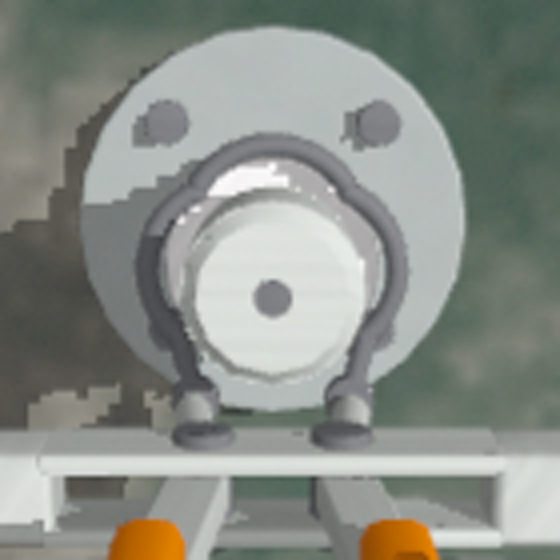

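View pics/s14s.png

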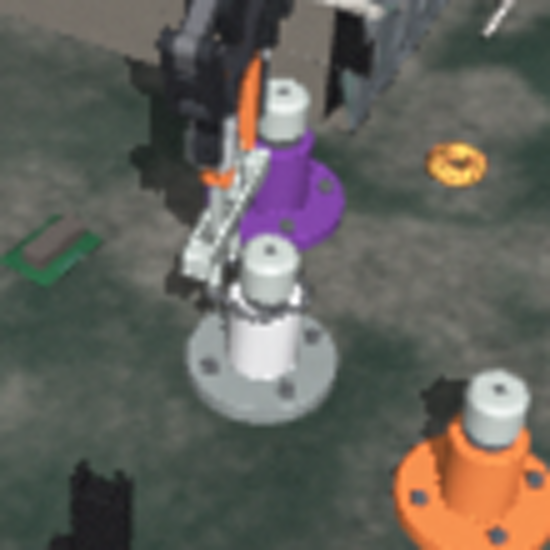

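Request:
{"op": "apply_moves", "data": {
  "dp": [
    [0.001,-0.002,0.004],
    [0,0,0],
    [0,0,0],
    [0,0,0],
    [0,0,0],
    [0,0,0]
  ],
  "twist": [
    [0,0,0],
    [0,0,0],
    [0,0,0],
    [0,0,0],
    [0,0,0],
    [0,0,0]
  ],
  "jaw": [255,255,255,255,255,255],
  "grip_force": 60
}}

```text
clock: 14.1
tcp_pos: [0.5433, -0.1295, 0.3218]
orientation: [2.123, 2.315, 0.002]
contact_force: [0.0, -0.3, -2.7]
grip_width: 0.0371
```

```bash
bash go.sh w15; bash go.sh w16; bash go.sh w17
```

```text
t 14.1 tcp [ 0.5433 -0.1295  0.3218] x-ang 94.95 z [ 1.1e-03  3.0e-04 -1.0e+00] F [ 0.  -0.3 -2.7] w 0.0371 j [ 0.64  0.46 -0.66  1.88  0.35  0.91  1.47]
ring [ 0.519  -0.1321  0.0598] err tool units [ 0.0001 -0.0025 -0.    ]
twist [ 0.0005 -0.0001 -0.0008]
t 14.15 tcp [ 0.5432 -0.1296  0.3218] x-ang 94.95 z [ 1.1e-03  3.0e-04 -1.0e+00] F [-0.2  0.1 -2.9] w 0.0373 j [ 0.64  0.46 -0.66  1.88  0.35  0.91  1.47]
ring [ 0.519  -0.1322  0.0598] err tool units [ 0.0007 -0.0021 -0.    ]
twist [ 0.0005 -0.0001 -0.0008]
t 14.2 tcp [ 0.5433 -0.1296  0.3218] x-ang 94.95 z [ 1.1e-03  3.0e-04 -1.0e+00] F [ 0.8  0.8 -2. ] w 0.0368 j [ 0.64  0.46 -0.66  1.88  0.35  0.91  1.47]
ring [ 0.519  -0.1321  0.0598] err tool units [ 0.0003 -0.0023 -0.    ]
twist [ 0.0005 -0.0001 -0.0008]
```

View pics/w17.png

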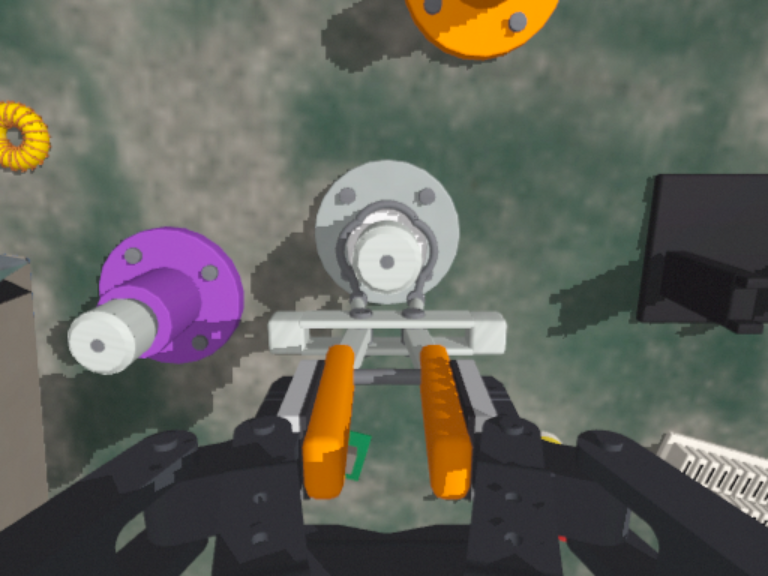

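```bash
python3 -c "
from bench import r
print(r.hand_in());o=r.get_obs();print(o['clock'],o['tcp_pos'],o['contact_force'],o['grip_width'])"
```

```text
the job is handed in; nothing more can be done
None
the job is handed in; nothing more can be done
```

I squeezed the pliers to the stop at 60 N, lifted them straight out of the rack and centred the spread ring over the grey stub. I then lowered it to the groove and handed the job in at about 14.2 s of the 42 s allowed, with the grip still on. The hand-in reported no verdict.

**Position:** at the last check the ring centre was about 0.3 mm from the stub's axis and 59.8 mm above the desk; the groove's middle is at 59 mm. The tilt was about 0.001 rad, and the pose was steady over the last three readings.

**Grip and force:** the jaw reading held at 37 mm, the handles looked parallel on the stop, and the ring looked fully spread. Vertical force stayed at −2 to −3 N throughout, about the pliers' weight, with no rise during the descent that would show contact with the stub.

**Where the checks disagreed:**
- The ring's height differed by about 2 mm between methods. Depth on the wire suggested about 61 mm and depth on the cross bar about 59 mm. I used a value in between, and both lie within the 3 mm limit.
- The first, coarse overhead estimate of the stub was about 8 mm off from four matching wrist-camera measurements, so I used the wrist ones.
- The jaw reading is about 3 mm below the stated 40 mm over the handles. I took this as an offset in the reading and did not confirm it.

The path stayed clear of the bystanders and the look-alike stubs. I saw no sign that any had moved, but I did not measure them afterwards.

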